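Present the first stir bar at the mouth of the dispensing tube

TASK

Slide the empty steel tray along the bench, without lifting it, under the low bridge of the dispenser until it is centred beneath the tube's mouth. Then tip the tube slowly by its side tabs, without touching the white stir bars or spilling them, and stop as soon as the end of the front bar peeps out of the mouth, by no more than about 20 mm; leave everything at rest like that and do not disturb the other things on the bench.

Things in the scene. Friction and masses are not known exactly. Their poses are not given: they have to be found in the camera images.
- stand: aluminium stand of the dispenser, fixed. Origin on the bench straight below the tube's pivot, which is 170 mm up between two posts (186 mm tall, at y = -44 and +44 mm). x points from the tube's mouth towards its closed tail, y along the dock's lane out through its open entrance, z up
- dock (a point): bench point where the tray's centre belongs, at x = -130, y = 0 mm of the stand, same axes; the level tube's rim is above it, 10 mm further to +x. The dock is a straight lane along y: side rails 18 mm high, 100 mm apart, from y = -102 to +48 mm, closed at y = -102 mm by an 18 mm kerb
- bridge (a point): centre of the top of the low bridge over the lane's entrance, 50 mm above the bench, 33 mm out (+y) from the dock's centre; 30 mm wide along the lane, 116 mm long across it, 38 mm clear below (the tray is 24 mm high)
- tube (a joint): tilt of the tube in rad: 0 level (as it starts), positive with the mouth down; range -0.3 to 0.8. The stiff pivot stays where it is left; it takes 5 to 7 N on a tab to turn it, some 2 N less on the front tab once the bars have slid forward
- mouth (a point): centre of the rim of the clear tube, on its axis, 120 mm from the pivot; tilts with the tube, x points along the axis into the tube. Tube 240 mm long, bore 36 mm, outside 48 mm, slot 27 mm wide along its top; its last 26 mm at the rim are a grippy rubber ring of the same bore, which brakes a bar that reaches it
- tab_front (a point): middle of the upper face of the flat steel side tab near the mouth, 75 mm from the pivot along the tube and 47 mm beside its axis (on -y); the tab is 40 mm along the tube, sticks out 65 mm from the tube's axis, 5 mm thick. Pressing it down lowers the mouth
- tab_rear (a point): same on the tail side: pressing it down raises the mouth again
- front_bar: white stir bar in the tube, nearer the mouth: rod 70 mm long, 22 mm thick, round ends; origin at its centre, x along it. It lies in the bottom of the tube and starts to slide at some tilt between 0.15 and 0.40 rad (friction differs from run to run); at the rubber ring it slows and, after slow tilting, stops near the rim; if it stops short, up to 0.2 rad more brings it on; with more still it falls
- front_bar_nose (a point): tip of the front bar's end that faces the mouth, on the bar's axis
- rear_bar: the same kind of bar behind it; origin at its centre. It slides along and must stay in the tube
- tray: open steel tray, 90 mm (x) by 150 mm (y), 24 mm high, walls 4 mm, 0.25 kg; origin at the centre of its underside; z up. It enters the dock with its long side along the lane
- jar_mid (a point): small white screw-top jar, 46 mm wide, 52 mm tall, near the entrance of the dock; bystander, leave alone; point at its centre, half-way up
- flask_a_mid (a point): conical glass flask, 82 mm wide at the foot, 130 mm tall; bystander, leave alone; point at its centre, half-way up
- flask_b_mid (a point): conical glass flask like flask_a; bystander, leave alone; point at its centre, half-way up
- amber_mid (a point): amber bottle, 70 mm wide, 150 mm tall; bystander, leave alone; point at its centre, half-way up
- media_mid (a point): clear bottle with a cap, 86 mm wide, 170 mm tall; bystander, leave alone; point at its centre, half-way up
- dishes_mid (a point): stack of culture dishes, 92 mm wide, 60 mm tall; bystander, leave alone; point at its centre, half-way up
- beaker_mid (a point): glass beaker, 68 mm wide, 85 mm tall; bystander, leave alone; point at its centre, half-way up
There are look-alikes about, which are no part of the job. Of the things that look like the tray, take the one that is nearest to the robot's base at the start.

How it is judged (in metres and radians):
On the way, in this order (a step that is already met when the one before it is completed fails the run):
1. the tray lies in the dock, centred beneath the mouth (y of tray in the frame of dock between -0.015 and 0.015 m and x of tray in the frame of dock between -0.012 and 0.012 m and angle between the y axis of tray and the y axis of dock, either way round below 0.15 rad and angle between tray's own z axis and vertical below 0.08 rad), for 0.2 s.
2. the end of the front bar peeps out of the mouth (x of front_bar_nose in the frame of mouth between -0.025 and 0 m and y of front_bar_nose in the frame of mouth between -0.02 and 0.02 m and x of rear_bar in the frame of mouth above 0.04 m), for 0.2 s.
At the end, for the whole second after the job is handed in: The tray lies flat in the dock, its centre within 15 mm of the dock's along the lane and 12 mm across, long side along the lane within 0.15 rad; the front bar's tip is 0 to 25 mm outside the rim, the rear bar wholly inside; tube, bars and tray at rest (all of step 1 and all of step 2 and linear speed of each of front_bar, rear_bar, tray below 0.02 m/s and velocity of joint tube between -0.03 and 0.03 rad/s); the robot touches nothing.
It fails at once if a bar has fallen out of the tube (height (world z) of any of front_bar, rear_bar below 0.06 m).
It fails at once if the robot touched a stir bar (contact force between any of the arm, the fingers and front_bar above 0.3 N or contact force between any of the arm, the fingers and rear_bar above 0.3 N).
It fails at once if the tray was lifted (height (world z) of tray above 0.03 m).
It fails at once if a bystander was moved more than 25 mm (distance of any of jar_mid, flask_a_mid, flask_b_mid, amber_mid, media_mid, dishes_mid, beaker_mid from where it was at the start of the episode above 0.025 m).
It also fails if it takes over 72 s, if anything falls off the work surface, if the arm or the gripper's body presses on something with over 40 N, if the wrist force passes 120 N, or if a joint passes its speed limit or range.

ROBOT

A 7-joint arm with a two-finger parallel gripper is mounted at the origin on the work surface. World frame = base frame: x ahead of the robot, y to its left, z up, the work surface at z = 0. Lengths are in mm, angles in rad, forces in N, time in s.
With the tool pointing down it reaches from about 400 to 875 mm from the base axis. Payload 4.4 kg.
Tool frame: the origin (TCP) lies at the very end of the fingers, on their centre line; the grasp point (between the pads) lies 19 mm behind it; z points along the fingers, y is the direction in which the jaws open and shut (so a half turn about z gives the same grasp; the last joint's range is limited). The gripper opens to 85 mm and grips with 20 to 120 N. Pads are 22 mm wide; open, the fingers measure 114 mm over their backs; the gripper's body (76 mm by 85 mm) begins 54 mm behind the grasp point. The pads swing forward as they close: fully open they stand 13 mm farther back than shut.
Start: joints at [1.124, 0.628, 0.038, 1.517, -0.027, 0.996, -0.02], TCP at [241.611, -603.442, 192.113] pointing down, gripper open.
Joint ranges: [-3.06, 3.06], [-0.37, 2.12], [-1.25, 1.32], [0.18, 2.47], [-1.1, 4.24], [0.23, 1.98], [-2.94, 2.94]. Speed limits (rad/s): [2.57, 2.57, 3.14, 3.14, 3.14, 3.14, 3.14].

INTERFACE

Orientations are given as [roll, pitch, yaw] about the fixed x, y, z axes, in that order (R = Rz(yaw) Ry(pitch) Rx(roll)).
In Python, from cell import ctrl gives the robot as it stands.
- The arm moves only by the shell command python3 -m crank 'ROWS' [OPENING]. ROWS is JSON, a list that holds one entry, the list of rows, each a list of 6 numbers: the shift along the tool's x, y, z in units of 30 mm (1.0 is 30 mm), then the turn, a rotation vector about the tool's x, y, z in units of 6 degrees (1.0 is 6 degrees). In form: [[[tx, ty, tz, rx, ry, rz], ...]]. A call has 1 to 12 rows; each row shifts and turns the pose as measured when the row begins, along the tool's axes as they then stand; what a row does not reach is not made up. A row lasts 1/12 s, in which the tool goes at most 41.7 mm and 7.16 degrees, less where a joint would pass 70% of its speed; a pose out of reach is approached as far as the arm can. A call is refused whole if a number of a shift passes 1 or a number of a turn 1, either way. A call with a gripper value outside its range is refused whole. OPENING is the gripper command: -1 is fully open, 1 is shut, values between are in proportion, set as the call begins (- or left out, the last holds). The fingers move at their own pace and stop on an object; the grip force is fixed at half the most. Time passes only in rows, so rows that do not move let the fingers close. It gives the time, the measured TCP pose, the force and the opening at its end, in the units of the state.
- ctrl.read_state(): the state, without advancing time (a new reading comes with each control period).
- ctrl.get_image(name): name is "side" or "top"; returns a dict with "color" (480x640x3 uint8, red, green, blue), "depth" (480x640 float32, mm along the optical axis (not along the pixel's ray), 0 where there is no reading), "camera_matrix" (3x3 intrinsics, pixels), "R" (3x3) and "t" (3): a world point X has camera coordinates R X + t. Camera axes: x right, y down, z forward; pixel columns grow to the right and rows downward; lengths in mm; the calibration is good to about 2 mm. A picture is of the moment at which its call begins.
- ctrl.finish_job(): hands the job in, once; it reports no verdict.
Trained networks look in a picture, given as the dict that the camera call returned (one of the last four; its "shot" number tells which), for a name from the list of things; names that differ only in an ending like _2 or _b are one class to them, and where a whole thing is asked for, a point or a joint stands for the part that bears it (a point fixed in the world has none). Each returns a list of dicts, best first, with "conf" (0 to 1); they miss things now and then, are a little off and sometimes report something else, mostly with a low value. They report only what shows in the picture. A call takes as long as a camera call. They do not tell look-alikes from the thing itself.
- ctrl.search_frame(query, picture): "extent" ([centre column, centre row, width, height] in pixels, round what is visible of it).
The state is a dict: "clock": time; "qpos": joint angles; "qd": joint speeds; "tau": joint torques, N m; "eef_pos": TCP position; "tool_rot": TCP orientation; "force": force on the tool from outside, world axes, zero at the start; "torque": the same for the moment, N m; "width": finger opening in mm.
Only numpy, scipy, OpenCV 4.12 (cv2) and the standard library are available. Lean on these libraries where they do the work, as an engineer would, in place of code of your own. Each camera call takes 0.05 s, during which the arm holds its last target. There are 200 camera calls.

## Working session

There is one attempt and no reset: what is moved stays moved. The work goes in short steps, Python scripts to look and compute and a shell command to move; the robot and the scene stay as the last step left them, time stands still between calls to the robot, and variables do not carry over. Pictures are saved under pics/ and viewed, about 8 in all and at most 12, crops included, and the job is handed in when it is done.

```bash
mkdir -p pics; cat > h.py <<'E'
import numpy as np, cv2, json
from cell import ctrl
def shot(cam,name=None):
    p=ctrl.get_image(cam)
    if name: cv2.imwrite(f'pics/{name}.png',p['color'][:,:,::-1])
    return p
def deproj(p,u,v,z=None):
    K=np.array(p['camera_matrix']);R=np.array(p['R']);t=np.array(p['t'])
    r=np.linalg.inv(K)@np.array([u,v,1.])
    if z is None:
        d=p['depth'][int(round(v)),int(round(u))]; return R.T@(r*d-t)
    c=-R.T@t; w=R.T@r
    return c+w*(z-c[2])/w[2]
def proj(p,X):
    c=np.array(p['R'])@np.array(X)+np.array(p['t']); q=np.array(p['camera_matrix'])@c; return q[:2]/q[2]
E
python3 - <<'E'
from h import *
np.set_printoptions(precision=1,suppress=True)
for c in ('top','side'):
    p=shot(c,c+'0')
    print(c,-np.array(p['R']).T@p['t'])
    for n in ['tray','tube','tab_front','stand','front_bar','jar_mid','flask_a_mid','amber_mid','media_mid','dishes_mid','beaker_mid']:
        for d in ctrl.search_frame(n,p)[:4]:
            u,v,w,h=d['extent']; 
            print(n,round(d['conf'],2),np.array(d['extent']),deproj(p,u,v))
print(ctrl.read_state())
E
```

```text
top [ 332.9   12.7 1459.9]
tray 0.82 [134.8 293.2  46.1  64.3] [430.6 430.7   5.4]
tray 0.77 [207.4 173.   49.2  62.2] [742.2 268.6   0.1]
tray 0.65 [238.1 267.3  64.6  40.6] [501.6 180.4  -1.7]
tray 0.65 [347.4 210.6  13.5  25.2] [614.7 -78.9 175.3]
tube 0.58 [354.2 205.2  52.2 106.3] [632.8 -96.  151.9]
tube 0.42 [277.1 170.1  37.3  43.4] [716.4  83.6 132.9]
tab_front 0.9 [356.8 201.6  45.9 114.2] [632.4 -98.5 190. ]
stand 0.63 [353.6 222.8  72.1 140.6] [590.3 -94.4 159.8]
front_bar 0.56 [348.9 212.7  12.1  26.7] [609.8 -82.3 176.3]
front_bar 0.43 [467.4 294.6  38.1  31.5] [ 437.3 -363.4  112.9]
jar_mid 0.61 [305.1 307.6  21.1  22.9] [402.2  10.5  51. ]
jar_mid 0.16 [353.2 205.7  53.7 108.3] [630.8 -93.4 155.5]
flask_a_mid 0.89 [476.6 197.7  39.6  31.4] [ 678.4 -402.7   69. ]
flask_a_mid 0.55 [470.2 257.2  33.   33.6] [ 529.7 -381.6   77.8]
amber_mid 0.81 [468.1 294.5  41.8  32. ] [ 437.4 -364.4  115.1]
media_mid 0.71 [276.4 170.2  36.2  45.4] [716.7  85.4 130.7]
dishes_mid 0.9 [139.1 226.   44.4  41.4] [589.  415.6  60.5]
dishes_mid 0.38 [468.9 295.4  43.4  34.9] [ 435.5 -366.6  1
[... 795 characters left out ...]
.2 -54.2 179.9]
amber_mid 0.88 [359.4 200.8  23.5  45.3] [ 443.  -347.4   77.6]
amber_mid 0.37 [295.4 237.2 112.7  80.4] [ 627.7 -198.9   -0.4]
media_mid 0.55 [228.7 271.1  32.   60.1] [725.4 122.2 101. ]
dishes_mid 0.86 [233.2 397.6  45.9  55.1] [592.5 453.   59.1]
beaker_mid 0.7 [394.5 233.1  20.2  29.2] [ 313.  -217.9   56.6]
{'clock': 1.2, 'qpos': array([ 1.1,  0.6,  0. ,  1.5, -0. ,  1. , -0. ]), 'qd': array([ 0.,  0.,  0.,  0.,  0.,  0., -0.]), 'tau': array([ -0. , -56.3,   1.2, -19.4,   0. ,   0. ,  -0. ]), 'eef_pos': array([ 241.6, -603.4,  192.1]), 'tool_rot': array([ 3.1, -0. ,  0.4]), 'force': array([ 0.2,  0. , -1.1]), 'torque': array([ 0., -0., -0.]), 'width': 85.34847022024536}
```

View pics/top0.png

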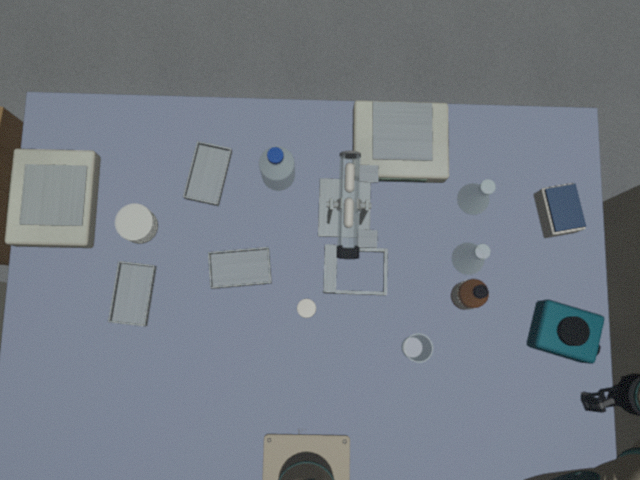

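View pics/side0.png

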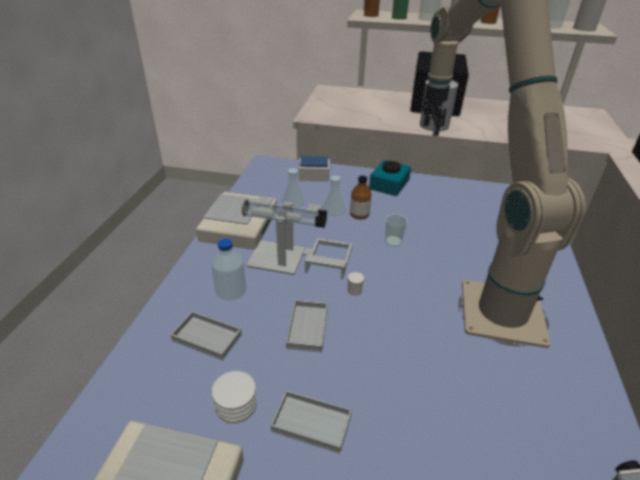

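Top picture: the nearest tray is at (238,267). The dock frame is at (325-387, 245-295), with its bridge on the left at (330,270). The tube mouth is the dark ring at (348,253), and the jar is at (306,308). The side view shows the same layout. Next I'll measure the bridge, dock and tray from depth.

```bash
cat >> h.py <<'E'
def cloud(p):
    K=np.array(p['camera_matrix']);R=np.array(p['R']);t=np.array(p['t'])
    v,u=np.mgrid[:480,:640]; d=p['depth']
    P=np.stack([(u-K[0,2])/K[0,0]*d,(v-K[1,2])/K[1,1]*d,d],-1)
    W=(P-t)@R; W[d==0]=np.nan; return W
def rect(W,lo,hi):
    m=np.all((W>lo)&(W<hi),-1); P=W[m][:,:2].astype(np.float32)
    if len(P)<5: return len(P),None
    return len(P),cv2.minAreaRect(P),np.nanmedian(W[m],0)
E
python3 - <<'E'
from h import *
np.set_printoptions(precision=1,suppress=True)
for c in ('top','side'):
    p=shot(c); W=cloud(p)
    print(c)
    print('bridge',rect(W,[400,-70,42],[570,10,60]))
    print('rails',rect(W,[400,-230,9],[570,-60,30]))
    print('tray',rect(W,[420,80,10],[580,300,40]))
    print('tray all',rect(W,[420,80,5],[580,300,40]))
    print('jar',rect(W,[360,-30,30],[430,60,70]))
    print('tabs',rect(W,[500,-180,155],[740,-118,185]))
    print('tube',rect(W,[450,-120,150],[780,-40,210]))
    print('posts',rect(W,[570,-160,170],[660,-10,200]))
# fine top crop upscaled
p=shot('top'); im=p['color'][140:320,190:420]; cv2.imwrite('pics/crop1.png',cv2.resize(im,None,fx=3.4,fy=3.3,interpolation=cv2.INTER_CUBIC)[:,:,::-1])
E
```

```text
top
bridge (659, ((474.25689697265625, -38.898033142089844), (59.61647033691406, 168.17010498046875), 72.27767944335938), array([491.5, -44.5,  50.3]))
rails (435, ((485.39556884765625, -144.88937377929688), (157.80780029296875, 151.34747314453125), 83.17138671875), array([ 466.6, -161.1,   17.7]))
tray (450, ((490.47406005859375, 172.1094970703125), (120.60196685791016, 157.7793426513672), 11.716424942016602), array([498.6, 180.1,  22. ]))
tray all (1284, ((500.1063232421875, 190.61444091796875), (217.59388732910156, 158.44357299804688), 89.83154296875), array([499.6, 178.6,   7.8]))
jar (287, ((401.5632019042969, 8.325239181518555), (43.44478988647461, 43.20429229736328), 1.1811267137527466), array([401.5,   8.6,  51.7]))
tabs (480, ((628.6435546875, -131.87985229492188), (27.69692039489746, 190.65594482421875), 89.98993682861328), array([ 628.3, -130.4,  173.1]))
tube (2596, ((630.0442504882812, -80.14527893066406), (79.8274917602539, 242.24835205078125), 89.75396728515625), array([627.3, -84.4, 173.4]))
posts (751, ((614.8306274414062, -88.01783752441406), (89.8802261352539, 110.
[... 535 characters left out ...]
1074219, 199.36660766601562), (205.3869171142578, 123.0290298461914), 84.31257629394531), array([499.5, 190. ,  14.9]))
jar (214, ((402.96014404296875, 12.146749496459961), (44.31412124633789, 44.979312896728516), 10.58691120147705), array([402.2,  19.9,  49.7]))
tabs (134, ((629.1558837890625, -131.8408660888672), (27.52605628967285, 189.45120239257812), 89.59844970703125), array([ 626.3, -131.1,  171.6]))
tube (1412, ((631.1553955078125, -79.9922103881836), (242.3571014404297, 79.70694732666016), 0.1888626664876938), array([624.2, -63.4, 174.8]))
posts (408, ((614.4800415039062, -83.08840942382812), (90.35485076904297, 114.85859680175781), 0.7664702534675598), array([621. , -62.4, 178.9]))
```

View pics/crop1.png

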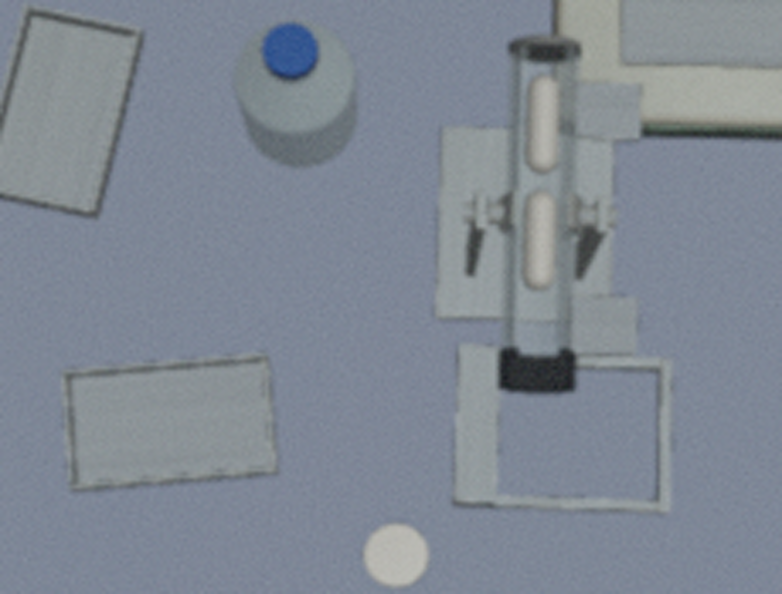

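```bash
python3 - <<'E'
from h import *
np.set_printoptions(precision=1,suppress=True)
for c in ('top','side'):
    p=shot(c); W=cloud(p)
    print(c)
    print('bridge',rect(W,[425,-70,42],[560,-15,60]))
    print('rails',rect(W,[425,-230,10],[570,-64,26]))
    print('tray',rect(W,[445,90,12],[570,270,32]))
    print('tabs f',rect(W,[500,-160,160],[590,-122,185]))
    print('tabs r',rect(W,[670,-160,160],[740,-122,185]))
    m=np.all((W>[480,-120,150])&(W<[780,-40,215]),-1);P=W[m]
    for x0 in range(500,760,30):
        q=P[abs(P[:,0]-x0)<12]
        if len(q)>10: print(x0,len(q),'y',(q[:,1].min()+q[:,1].max())/2,q[:,1].max()-q[:,1].min(),'z',np.percentile(q[:,2],[5,50,95]))
E
```

```text
top
bridge (581, ((500.73895263671875, -46.79570007324219), (30.192224502563477, 116.3578109741211), 89.32555389404297), array([498.8, -46. ,  50.1]))
rails (412, ((493.1016540527344, -127.33139038085938), (124.0711441040039, 129.2471466064453), 89.09922790527344), array([ 466.6, -163.7,   17.7]))
tray (404, ((499.7608642578125, 175.4988250732422), (90.79854583740234, 150.2593231201172), 6.374171733856201), array([502.2, 180.7,  22.5]))
tabs f (174, ((553.1660766601562, -133.56137084960938), (21.20829963684082, 39.55769348144531), 89.86248016357422), array([ 553.6, -134.4,  172.7]))
tabs r (189, ((703.641845703125, -133.75942993164062), (42.0908088684082, 23.609474182128906), 0.805015504360199), array([ 703.3, -133.9,  173. ]))
500 38 y -79.25072900869176 48.74697361143306 z [153.  164.6 188.9]
530 240 y -87.09145444461353 65.11347045861405 z [152.2 172.6 190.4]
560 275 y -87.99851425788272 62.74107443612354 z [151.6 171.9 188.3]
590 229 y -80.7272984034923 45.54732500435694 z [153.9 173.1 188. ]
620 324 y -80.13570252368355 79.70880012755845 z [155.6 175.5 189.5]
650 192 y -80.60847
[... 912 characters left out ...]
44, 24.01761245727539), 0.0035781962797045708), array([ 702.7, -132.1,  171.2]))
500 24 y -78.49009103322459 45.895005535452256 z [151.7 168.6 187.8]
530 153 y -76.12862682618898 52.65072640772619 z [156.2 174.4 187.2]
560 143 y -86.27187853985251 65.53808012898939 z [156.2 173.5 185.4]
590 135 y -79.85604325444422 51.91479015929464 z [156.4 173.2 185.9]
620 154 y -80.01061976856208 79.55377509536538 z [157.5 177.1 187.2]
650 119 y -80.37665013945148 79.02613067783375 z [161.2 176.9 186.4]
680 131 y -78.65474383779389 49.64099400845107 z [156.4 174.1 184.7]
710 133 y -87.0385779618446 65.50248264934918 z [156.4 173.7 185.5]
740 148 y -78.65281393488544 50.79558183867074 z [158.  177.  191.4]
```

```bash
cat >> h.py <<'E'
from scipy.spatial.transform import Rotation as Ro
def plan(pos,rpy):
    s=ctrl.read_state(); R=Ro.from_euler('xyz',s['tool_rot']); T=Ro.from_euler('xyz',rpy)
    d=R.inv().apply(np.array(pos)-s['eef_pos'])/30; r=(R.inv()*T).as_rotvec(degrees=True)/6
    print('at',s['eef_pos'].round(1),s['tool_rot'].round(3),'F',s['force'].round(1),'w',round(s['width']),'t',s['clock'],'\nshift',d.round(2),'turn',r.round(2))
E
python3 -m crank '[[[0,0,-1,0,0,-1],[0,0,-1,0,0,-1],[0,0,-1,0,0,-1],[0,0,-0.5,0,0,-1],[0,0,0,0,0,-1],[0,0,0,0,0,-1],[0,0,0,0,0,-1],[0,0,0,0,0,-1],[0,0,0,0,0,-1],[0,0,0,0,0,-1],[0,0,0,0,0,-1]]]' 0.2
python3 -c "
from h import *
plan([480,295,270],[3.1416,0,1.56]);print(ctrl.read_state()['qpos'].round(2))"
```

```text
clock: 2.37
eef_pos: [241.3, -603.3, 303.0]
tool_rot: [-3.14, 0.001, 1.586]
force: [0.9, 0.7, -1.2]
width: 33.9
at [ 241.3 -603.3  303. ] [-3.140e+00  1.000e-03  1.586e+00] F [ 0.9  0.7 -1.2] w 34 t 2.3667 
shift [29.82  8.42  1.06] turn [-0.02  0.01  0.25]
[ 1.3   0.55 -0.27  1.36  0.15  1.26  1.04]
```

```bash
python3 -m crank '[[[1,0.7,0,0,0,0],[1,0.7,0,0,0,0],[1,0.7,0,0,0,0],[1,0.7,0,0,0,0],[1,0.7,0,0,0,0],[1,0.7,0,0,0,0],[1,0.7,0,0,0,0],[1,0.7,0,0,0,0],[1,0.7,0,0,0,0],[1,0.7,0,0,0,0],[1,0.7,0,0,0,0],[1,0.7,0,0,0,0]]]'
python3 -m crank '[[[1,0,0,0,0,0],[1,0,0,0,0,0],[1,0,0,0,0,0],[1,0,0,0,0,0],[1,0,0,0,0,0],[1,0,0,0,0,0],[1,0,0,0,0,0],[1,0,0,0,0,0],[1,0,0,0,0,0],[1,0,0,0,0,0],[1,0,0,0,0,0],[1,0,0,0,0,0]]]'
python3 -c "
from h import *
plan([492,295,8],[3.1416,0,1.56]);print(ctrl.read_state()['qpos'].round(2))"
```

```text
clock: 3.37
eef_pos: [489.2, -236.3, 299.1]
tool_rot: [-3.137, 0.009, 1.567]
force: [0.7, 0.5, -0.2]
width: 34.3
clock: 4.37
eef_pos: [493.0, 142.8, 297.8]
tool_rot: [3.137, 0.01, 1.569]
force: [0.5, -0.6, -1.0]
width: 34.5
at [493.  142.8 297.8] [3.137 0.01  1.569] F [ 0.5 -0.6 -1. ] w 35 t 4.3667 
shift [ 5.17 -0.09  9.61] turn [0.04 0.09 0.09]
[ 0.01  0.35 -0.5   1.73  0.2   1.1  -0.55]
```

```bash
python3 -m crank '[[[1,0,0,0,0,0],[1,0,0,0,0,0],[1,0,0.3,0,0,0],[1,0,0.5,0,0,0],[1,0,0.5,0,0,0],[0.15,0,0.8,0,0,0],[0,0,1,0,0,0],[0,0,1,0,0,0],[0,0,1,0,0,0],[0,0,1,0,0,0],[0,0,1,0,0,0]]]'
python3 -c "
from h import *
plan([500,290,9],[3.1416,0,1.56])"
```

```text
clock: 5.28
eef_pos: [499.0, 321.6, 84.6]
tool_rot: [3.117, -0.009, 1.58]
force: [0.2, -0.3, 0.5]
width: 34.1
at [499.  321.6  84.6] [ 3.117 -0.009  1.58 ] F [ 0.2 -0.3  0.5] w 34 t 5.2833 
shift [-1.08 -0.04  2.51] turn [ 0.23 -0.09  0.19]
```

```bash
python3 -m crank '[[[-0.3,0,0.8,0.2,-0.1,0.2],[-0.3,0,0.7,0,0,0],[-0.2,0,0.5,0,0,0],[0,0,0.3,0,0,0],[0,0,0,0,0,0]]]'
python3 -c "
from h import *
plan([500,290,9],[3.1416,0,1.56])"
```

```text
clock: 5.7
eef_pos: [495.9, 294.7, 5.7]
tool_rot: [-3.136, 0.007, 1.559]
force: [-0.7, 0.4, 0.4]
width: 33.8
at [495.9 294.7   5.7] [-3.136  0.007  1.559] F [-0.7  0.4  0.4] w 34 t 5.7 
shift [-0.16  0.14 -0.11] turn [-0.06  0.07 -0.01]
```

```bash
python3 -m crank '[[[-0.35,0.07,-0.1,0,0,0],[-0.35,0.07,0,0,0,0],[-0.35,0,0,0,0,0],[-0.35,0,0,0,0,0],[-0.35,0,0,0,0,0],[-0.35,0,0,0,0,0],[-0.35,0,0,0,0,0],[-0.35,0,0,0,0,0],[-0.35,0,0,0,0,0],[-0.35,0,0,0,0,0],[-0.25,0,0,0,0,0],[-0.15,0,0,0,0,0]]]'
python3 - <<'E'
from h import *
plan([500,150,9],[3.1416,0,1.56])
for c in('top','side'):
    p=shot(c,c+'1'); W=cloud(p); print('tray',rect(W,[435,-20,10],[570,180,30]))
E
```

```text
clock: 6.7
eef_pos: [502.8, 167.2, 15.2]
tool_rot: [3.139, 0.003, 1.558]
force: [-0.5, -0.7, -0.4]
width: 33.9
at [502.8 167.2  15.2] [3.139e+00 3.000e-03 1.558e+00] F [-0.5 -0.7 -0.4] w 34 t 6.7 
shift [-0.57 -0.09  0.21] turn [ 0.03  0.03 -0.02]
tray (1, None)
tray (143, ((504.5544738769531, 142.58547973632812), (91.14165496826172, 80.43168640136719), 4.756409168243408), array([508.89545036, 118.34344036,  21.17267312]))
```

View pics/side1.png

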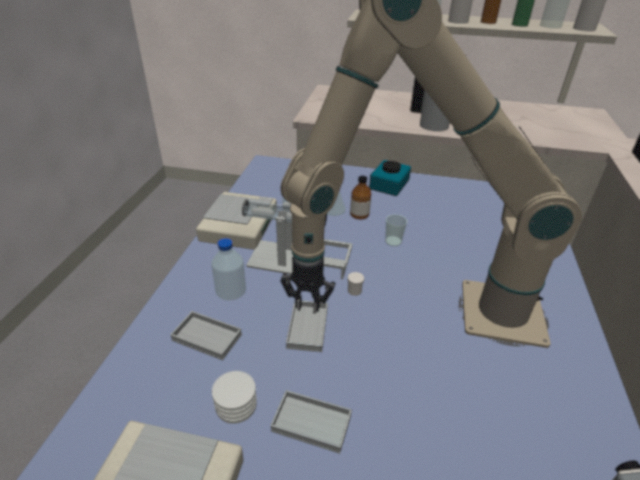

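```bash
python3 - <<'E'
from h import *
s=ctrl.read_state();print(s['clock'],s['eef_pos'],s['force'])
p=shot('side');print('tcp',proj(p,s['eef_pos']))
for y in (253,178,103,167): print(y,proj(p,[500,y,24]))
im=p['color'][240:380,230:430];cv2.imwrite('pics/c2.png',cv2.resize(im,(800,560),interpolation=cv2.INTER_CUBIC)[:,:,::-1])
E
```

```text
6.8 [502.8730118  167.25270526  15.11262981] [ 0.50875762  0.11952319 -0.19146537]
tcp [306.90940056 320.62374202]
253 [299.97796647 343.68778619]
178 [307.06039352 321.41465872]
103 [313.46218613 301.2820203 ]
167 [308.03946857 318.33562052]
```

View pics/c2.png

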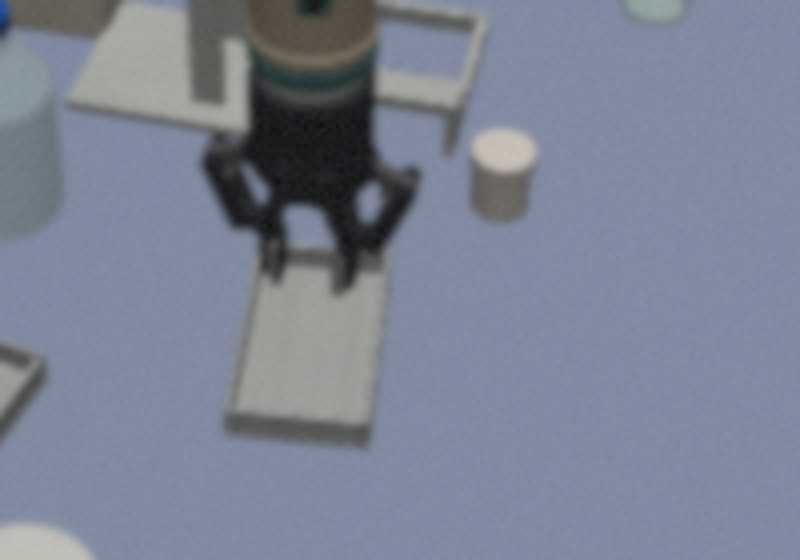

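The side close-up shows the fingers at crop (345,285), inside the tray outline. The tray hasn't moved: its near end is still at about image row 343. The half-open tips stand higher than the TCP, so they passed over the wall. I'll back out and find the bench height by touch.

```bash
python3 -m crank '[[[0,0,-0.7,0,0,0],[0.3,0,-0.4,0,0,0],[0.8,0,0,0,0,0],[0.9,0,0,0,0,0],[0.9,0,0,0,0,0],[0.7,0,0,0,0,0],[0.3,0,0,0,0,0],[0,0,0.3,0,0,0],[0,0,0.3,0,0,0],[0,0,0.2,0,0,0],[0,0,0,0,0,0]]]' 0.3
python3 -c "
from h import *
plan([500,290,5],[3.1416,0,1.56])"
```

```text
clock: 7.77
eef_pos: [502.2, 295.6, 22.4]
tool_rot: [3.14, -0.002, 1.564]
force: [-0.3, -1.4, -1.3]
width: 30.2
at [502.2 295.6  22.4] [ 3.140e+00 -2.000e-03  1.564e+00] F [-0.3 -1.4 -1.3] w 30 t 7.7667 
shift [-0.19 -0.07  0.58] turn [ 0.01 -0.02  0.04]
```

```bash
for i in 1; do python3 -m crank '[[[0,0,0.3,0,0,0],[0,0,0.2,0,0,0],[0,0,0.05,0,0,0],[0,0,0,0,0,0]]]'; python3 -m crank '[[[0,0,0.1,0,0,0],[0,0,0,0,0,0]]]';python3 -m crank '[[[0,0,0.1,0,0,0],[0,0,0,0,0,0]]]'; done; python3 - <<'E'
from h import *
plan([500,290,5],[3.1416,0,1.56])
p=shot('side');s=ctrl.read_state()
print('tcp',proj(p,s['eef_pos']),proj(p,s['eef_pos']+[0,0,10]))
im=p['color'][270:400,210:395];cv2.imwrite('pics/c3.png',cv2.resize(im,(740,520),interpolation=cv2.INTER_CUBIC)[:,:,::-1])
E
```

```text
clock: 8.1
eef_pos: [502.1, 289.7, 2.4]
tool_rot: [-3.14, 0.003, 1.559]
force: [0.3, -0.3, 0.1]
width: 30.0
clock: 8.27
eef_pos: [502.4, 288.7, -1.0]
tool_rot: [-3.14, 0.004, 1.557]
force: [-0.7, -0.3, -0.2]
width: 30.0
clock: 8.43
eef_pos: [502.8, 288.8, -3.9]
tool_rot: [-3.141, 0.003, 1.557]
force: [0.2, 0.5, -0.8]
width: 29.9
at [502.8 288.8  -3.9] [-3.141e+00  3.000e-03  1.557e+00] F [ 0.2  0.5 -0.8] w 30 t 8.4333 
shift [ 0.04 -0.09 -0.3 ] turn [-0.01  0.03 -0.03]
tcp [295.18327728 362.5154985 ] [295.14301734 359.8243361 ]
```

View pics/c3.png

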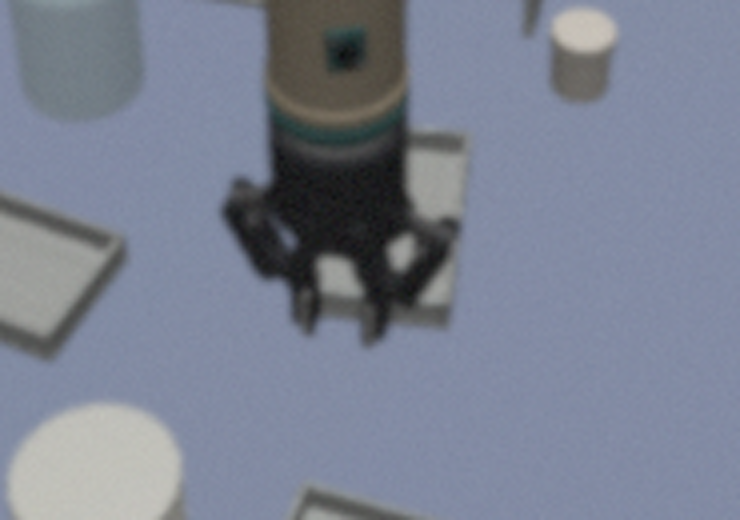

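```bash
python3 - <<'E'
from h import *
np.set_printoptions(precision=1,suppress=True)
p=shot('side'); W=cloud(p)
for r in range(340,362,2):
    print(r,' '.join('%d,%d,%d'%tuple(W[r,c]) for c in (284,286,288,300,302,304)), p['color'][r,[286,302]].mean(1))
E
```

```text
340 525,300,84 519,303,88 518,290,74 486,306,101 481,308,104 478,302,98 [28.7 29. ]
342 524,302,79 521,297,74 519,289,66 487,302,89 482,303,91 478,299,88 [62.  32.7]
344 525,300,70 520,302,73 519,289,59 487,303,83 482,305,87 477,303,86 [75.7 33.7]
346 525,302,65 520,301,66 519,289,52 487,300,73 482,304,79 477,303,79 [62.7 60.3]
348 525,301,56 520,301,59 519,290,46 487,301,67 482,301,69 479,298,66 [64.7 72. ]
350 526,299,47 520,302,52 520,288,37 487,302,61 482,302,62 479,298,59 [69.7 72.7]
352 536,267,0 521,299,42 527,265,0 488,298,49 483,300,54 479,296,50 [87.7 68.7]
354 534,274,1 530,270,-1 526,269,-2 487,301,46 482,302,48 479,298,45 [127.3  76.3]
356 533,278,-1 529,275,-3 523,277,0 488,300,38 482,304,44 486,267,0 [142. 106.]
358 532,284,-1 526,284,1 522,282,0 494,276,0 489,275,0 485,273,0 [141.7 138.7]
360 529,292,2 525,289,0 520,290,2 493,279,-3 488,280,0 483,279,0 [144.3 144.3]
```

```bash
python3 -m crank '[[[0,0,0.25,0,0,0],[0,0,0.15,0,0,0],[0,0,0,0,0,0]]]'; python3 -m crank '[[[0,0,0.2,0,0,0],[0,0,0,0,0,0]]]'; python3 - <<'E'
from h import *
np.set_printoptions(precision=1,suppress=True)
p=shot('side'); W=cloud(p); m=np.all((W>[455,280,8])&(W<[545,330,60]),-1)
P=W[m]; print(len(P),P[:,2].min(),np.percentile(P,[5,50,95],axis=0))
plan([500,290,5],[3.1416,0,1.56])
E
```

```text
clock: 8.78
eef_pos: [503.6, 289.8, -15.9]
tool_rot: [3.14, 0.002, 1.558]
force: [0.2, 0.5, -0.2]
width: 29.6
clock: 8.95
eef_pos: [503.4, 289.7, -22.8]
tool_rot: [3.141, 0.002, 1.558]
force: [-0.2, 0.3, 0.5]
width: 29.9
153 17.31648865431842 [[476.5 283.1  22.1]
 [519.4 299.5  39.7]
 [531.4 303.2  57.1]]
at [503.6 289.9 -22.3] [3.1 0.  1.6] F [ 0.3  0.3 -0.8] w 30 t 9.0 
shift [-0.  -0.1 -0.9] turn [ 0.  0. -0.]
```

Depth and touch agree: the real fingertips are about 40 mm above the reported TCP z, while x and y match. I'll use z_tip ≈ z_reported + 40 from here. Next is the push.

```bash
python3 -m crank '[[[0,0,0.2,0,0,0],[-0.2,-0.03,0.1,0,0,0],[-0.3,-0.03,0,0,0,0],[-0.3,0,0,0,0,0],[-0.3,0,0,0,0,0],[-0.3,0,0,0,0,0],[-0.3,0,0,0,0,0],[-0.3,0,0,0,0,0],[-0.3,0,0,0,0,0],[-0.2,0,0,0,0,0],[-0.1,0,0,0,0,0],[0,0,0,0,0,0]]]'
python3 - <<'E'
from h import *
np.set_printoptions(precision=1,suppress=True)
plan([500,150,-32],[3.1416,0,1.56])
p=shot('side'); W=cloud(p); print('tray',rect(W,[435,40,8],[570,275,26]))
m=np.all((W>[455,180,4])&(W<[545,280,60]),-1)
P=W[m]; print(len(P),np.percentile(P,[1,50,99],axis=0))
p=shot('top'); W=cloud(p); print('tray',rect(W,[435,40,10],[570,275,26]))
E
```

```text
clock: 10.0
eef_pos: [501.3, 202.9, -31.6]
tool_rot: [3.139, -0.0, 1.555]
force: [-0.8, 1.7, 0.8]
width: 29.5
at [501.3 202.9 -31.6] [ 3.1 -0.   1.6] F [-0.8  1.7  0.8] w 30 t 10.0 
shift [-1.8 -0.   0. ] turn [ 0. -0. -0.]
tray (311, ((473.194580078125, 133.3181915283203), (185.59596252441406, 79.52975463867188), 76.52880859375), array([468. , 189.9,  18.7]))
328 [[455.7 190.    4.2]
 [497.  209.9  26.4]
 [541.4 218.6  59.8]]
tray (60, ((504.76544189453125, 46.41291427612305), (74.35127258300781, 23.940860748291016), 21.10264015197754), array([518.3,  45.2,  22.1]))
```

```bash
python3 -m crank '[[[-0.2,0,0,0,0,0],[-0.3,0,0,0,0,0],[-0.3,0,0,0,0,0],[-0.3,0,0,0,0,0],[-0.3,0,0,0,0,0],[-0.3,0,0,0,0,0],[-0.2,0,0,0,0,0],[-0.1,0,0,0,0,0],[0,0,0,0,0,0]]]'
python3 - <<'E'
from h import *
np.set_printoptions(precision=1,suppress=True)
plan([500,7,-32],[3.1416,0,1.56])
p=shot('side'); W=cloud(p)
im=p['color'][220:380,210:424];cv2.imwrite('pics/c4.png',cv2.resize(im,(800,598),interpolation=cv2.INTER_CUBIC)[:,:,::-1])
# tray side walls: extremes in x per y slab
for y in range(-20,140,20):
    m=np.all((W>[440,y,12])&(W<[560,y+20,27]),-1);P=W[m]
    if len(P):print(y,len(P),P[:,0].min(),P[:,0].max())
E
```

```text
clock: 10.85
eef_pos: [500.7, 139.7, -31.5]
tool_rot: [3.137, -0.003, 1.558]
force: [1.0, 0.8, -0.6]
width: 29.7
at [500.7 139.7 -31.5] [ 3.1 -0.   1.6] F [ 1.   0.8 -0.6] w 30 t 10.85 
shift [-4.4  0.   0. ] turn [ 0. -0. -0.]
-20 58 445.01584073129527 489.3988999150001
0 10 445.4371130491465 448.73120399340763
20 8 445.6743938709327 449.7104201334686
40 7 446.0330718440622 447.1108612998418
60 5 446.2934740991649 446.9916346025644
80 10 446.60071924167875 450.0538272866083
100 12 446.5288973056218 450.39177654602014
120 89 446.8056749998301 536.7447230708087
```

View pics/c4.png

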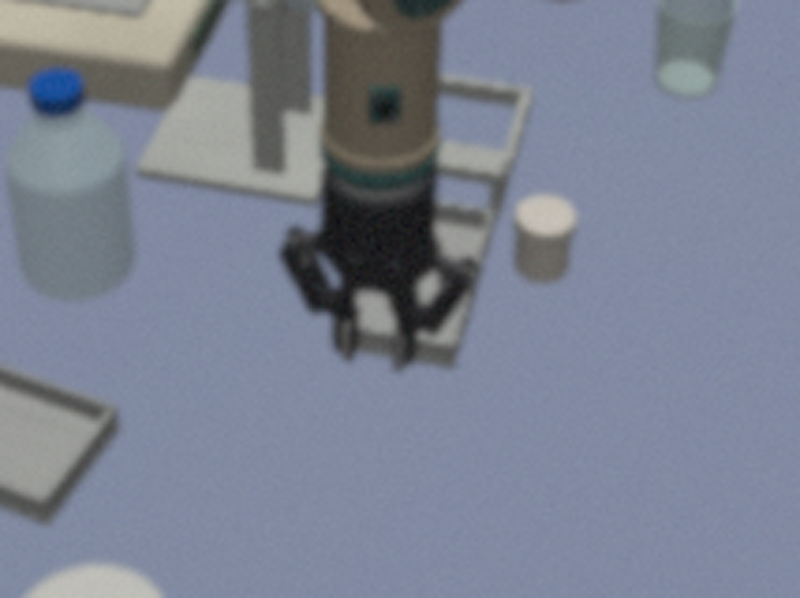

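The crop shows the tray square to the lane, with its end at crop row ~350, but about 9 mm too far towards the robot: its edge is at x=446 and the lane starts at 450. I'll nudge it in +x from inside, against its far wall.

```bash
python3 -m crank '[[[0.4,0,0,0,0,0],[0.1,0,-0.8,0,0,0],[0,0,-0.8,0,0,0],[-0.4,0,-0.2,0,0,0],[-0.9,0,0,0,0,0],[-0.9,0,0,0,0,0],[-0.7,0,0,0,0,0],[-0.3,0,0,0,0,0],[0,0,0,0,0,0]]]'
python3 -c "
from h import *
plan([501,54,-28],[3.1416,0,1.56])"
```

```text
clock: 11.65
eef_pos: [499.8, 69.1, 24.5]
tool_rot: [3.138, -0.007, 1.572]
force: [-0.2, -0.9, -0.1]
width: 30.0
at [499.8  69.1  24.5] [ 3.138 -0.007  1.572] F [-0.2 -0.9 -0.1] w 30 t 11.65 
shift [-0.52  0.03  1.75] turn [ 0.04 -0.07  0.12]
```

```bash
python3 -m crank '[[[-0.3,0,0.5,0,-0.07,0.1],[-0.2,0,0.5,0,0,0],[0,0,0.4,0,0,0],[0,0,0.2,0,0,0],[0,0,0,0,0,0]]]'
python3 -c "
from h import *
plan([501,54,-28],[3.1416,0,1.56])"
```

```text
clock: 12.07
eef_pos: [502.5, 63.5, -24.5]
tool_rot: [3.133, -0.006, 1.567]
force: [0.0, 0.3, 0.1]
width: 29.8
at [502.5  63.5 -24.5] [ 3.133 -0.006  1.567] F [0.  0.3 0.1] w 30 t 12.0667 
shift [-0.32 -0.05  0.11] turn [ 0.08 -0.06  0.07]
```

```bash
python3 -m crank '[[[-0.3,0,0.05,0,-0.05,0.05],[-0.1,0.1,0,0,0,0],[0,0.15,0,0,0,0],[0,0.12,0,0,0,0],[0,0,0,0,0,0]]]'
cat > e.py <<'E'
from h import *
np.set_printoptions(precision=1,suppress=True)
plan([500,7,-32],[3.1416,0,1.56])
W=cloud(shot('side'))
for y in range(0,140,20):
    m=np.all((W>[435,y,12])&(W<[560,y+20,27]),-1);P=W[m]
    if len(P):print(y,len(P),P[:,0].min(),P[:,0].max())
m=np.all((W>[440,90,10])&(W<[560,170,27]),-1);print('ymax',np.percentile(W[m][:,1],98))
E
python3 e.py
```

```text
clock: 12.48
eef_pos: [513.9, 54.2, -25.1]
tool_rot: [3.134, -0.002, 1.566]
force: [-1.2, 0.7, 0.6]
width: 30.0
at [513.9  54.2 -25.1] [ 3.1 -0.   1.6] F [-1.2  0.7  0.6] w 30 t 12.4833 
shift [-1.6 -0.5  0.2] turn [ 0.1 -0.   0.1]
0 10 455.5050375268533 540.4679790167378
20 10 456.04151605093836 459.72956689220473
40 17 456.0041220793943 545.5534357969884
60 49 456.5248975947171 545.8304717368475
80 22 456.5782822003579 546.6184013618459
100 22 456.9600262193421 547.7906284994637
120 134 457.6641463602911 548.0765804380134
ymax 132.70429774079983
```

```bash
python3 -m crank '[[[0,-0.2,0,0,0,0],[0,-0.15,-0.5,0,0,0],[0,0,-0.8,0,0,0],[0.6,0,-0.3,0,0,0],[0.9,0,0,0,0,0],[0.9,0,0,0,0,0],[0.6,0,0,0,0,0],[0.3,0,0,0,0,0],[0,0,0.4,0,0,0],[0,0,0.5,0,0,0],[0,0,0.3,0,0,0],[0,0,0,0,0,0]]]'
python3 e.py
```

```text
clock: 13.53
eef_pos: [504.0, 155.5, -8.9]
tool_rot: [3.126, -0.004, 1.561]
force: [0.2, -0.6, 0.3]
width: 29.9
at [504.  155.5  -8.9] [ 3.1 -0.   1.6] F [ 0.2 -0.6  0.3] w 30 t 13.5333 
shift [-5.  -0.1  0.8] turn [ 0.1 -0.   0. ]
0 8 455.2622868042481 458.6427873205215
20 6 455.7679177617884 459.2651057806383
60 2 456.45453478571056 456.7380965065499
80 7 456.54472598050506 459.89175983597295
100 13 456.987780412883 547.2913960545222
120 84 457.32296977525743 548.0131033106696
ymax 133.48183992919652
```

```bash
python3 -m crank '[[[0,-0.05,0.4,0.1,0,0],[0,-0.05,0.3,0,0,0],[0,0,0.05,0,0,0],[-0.2,0,0,0,0,0],[-0.3,0,0,0,0,0],[-0.3,0,0,0,0,0],[-0.3,0,0,0,0,0],[-0.3,0,0,0,0,0],[-0.2,0,0,0,0,0],[-0.1,0,0,0,0,0],[0,0,0,0,0,0]]]'
python3 e.py
```

```text
clock: 14.5
eef_pos: [501.8, 96.4, -31.7]
tool_rot: [3.135, -0.004, 1.556]
force: [0.5, 0.5, -1.3]
width: 29.6
at [501.8  96.4 -31.7] [ 3.1 -0.   1.6] F [ 0.5  0.5 -1.3] w 30 t 14.5 
shift [-3. -0. -0.] turn [ 0.1 -0.  -0. ]
20 4 544.397796437401 547.3716718362132
40 3 457.40816174901187 545.1777173262924
60 9 457.31937493177185 543.8227721113532
80 81 457.1623403372939 547.996069491619
100 41 474.30913388349535 530.9805332317496
ymax 110.9066551525605
```

```bash
python3 -m crank '[[[-0.2,0,0,0,0,0],[-0.3,0,0,0,0,0],[-0.3,0,0,0,0,0],[-0.3,0,0,0,0,0],[-0.3,0,0,0,0,0],[-0.3,0,0,0,0,0],[-0.3,0,0,0,0,0],[-0.3,0,0,0,0,0],[-0.2,0,0,0,0,0],[-0.1,0,0,0,0,0],[0,0,0,0,0,0]]]'
python3 e.py
```

```text
clock: 15.47
eef_pos: [501.7, 11.9, -31.6]
tool_rot: [3.132, -0.006, 1.557]
force: [0.1, 1.4, 0.4]
width: 30.0
at [501.7  11.9 -31.6] [ 3.1 -0.   1.6] F [0.1 1.4 0.4] w 30 t 15.4667 
shift [-0.2 -0.1  0. ] turn [ 0.1 -0.1 -0. ]
0 67 458.53670038833616 544.5752326093627
20 29 475.8334297625144 528.5679577599051Traceback (most recent call last):
  File "e.py", line 8, in <module>
    m=np.all((W>[440,90,10])&(W<[560,170,27]),-1);print('ymax',np.percentile(W[m][:,1],98))
                                                               ~~~~~~~~~~~~~^^^^^^^^^^^^^^
    return _quantile_unchecked(
        a, q, axis, out, overwrite_input, method, keepdims, weights)
    return _ureduce(a,
                    func=_quantile_ureduce_func,
    ...<5 lines>...
                    overwrite_input=overwrite_input,
                    method=method)
    r = func(a, **kwargs)
    result = _quantile(arr,
                       quantiles=q,
    ...<2 lines>...
                       out=out,
                       weights=wgt)
    slices_having_nans = np.isnan(arr[-1, ...])
                                  ~~~^^^^^^^^^
IndexError: index -1 is out of bounds for axis 0 with size 0
```

```bash
python3 -m crank '[[[-0.15,0,0,0,0,0],[-0.1,0,0,0,0,0],[0,0,0,0,0,0],[0.5,0,0,0,0,0],[0.5,0,-0.5,0,0,0],[0.3,0,-1,0,0,0],[0,0,-1,0,0,0],[0,0,-1,0,0,0],[0,0,-1,0,0,0],[0,0,-1,0,0,0],[0,0,-1,0,0,0],[0,0,-1,0,0,0]]]' 1
python3 -m crank '[[[0,0,-1,0,0,0],[0,0,-1,0,0,0],[0,0,-0.5,0,0,0],[0,0,0,0,0,0]]]'
python3 - <<'E'
from h import *
plan([554,-131,200],[3.1416,0,1.56])
p=shot('side','side5'); W=cloud(p)
m=np.all((W>[430,-40,12])&(W<[560,30,28]),-1);P=W[m];print(len(P),np.percentile(P,[2,98],axis=0).round(1))
p=shot('top','top5');W=cloud(p)
m=np.all((W>[430,-20,12])&(W<[560,30,28]),-1);P=W[m];print(len(P),np.percentile(P,[2,98],axis=0).round(1))
m=np.all((W>[460,-170,15])&(W<[540,-140,28]),-1);P=W[m];print(len(P),np.percentile(P,[2,98],axis=0).round(1))
E
```

```text
clock: 16.52
eef_pos: [493.0, 42.5, 195.8]
tool_rot: [-3.129, 0.001, 1.563]
force: [1.2, -1.1, -0.8]
width: 0.2
clock: 16.85
eef_pos: [495.6, 42.6, 280.6]
tool_rot: [-3.138, 0.002, 1.564]
force: [0.9, -0.7, 0.3]
width: -0.2
at [495.6  42.6 280.6] [-3.138e+00  2.000e-03  1.564e+00] F [ 0.9 -0.7  0.3] w 0 t 16.85 
shift [-5.77  2.    2.69] turn [-0.03  0.02  0.04]
163 [[444.2 -37.2  12.4]
 [557.3  -1.5  26. ]]Traceback (most recent call last):
  File "<stdin>", line 6, in <module>
    return _quantile_unchecked(
        a, q, axis, out, overwrite_input, method, keepdims, weights)
    return _ureduce(a,
                    func=_quantile_ureduce_func,
    ...<5 lines>...
                    overwrite_input=overwrite_input,
                    method=method)
    r = func(a, **kwargs)
    result = _quantile(arr,
                       quantiles=q,
    ...<2 lines>...
                       out=out,
                       weights=wgt)
    slices_having_nans = np.isnan(arr[-1, ...])
                                  ~~~^^^^^^^^^
IndexError: index -1 is out of bounds for axis 0 with size 0
```

View pics/side5.png

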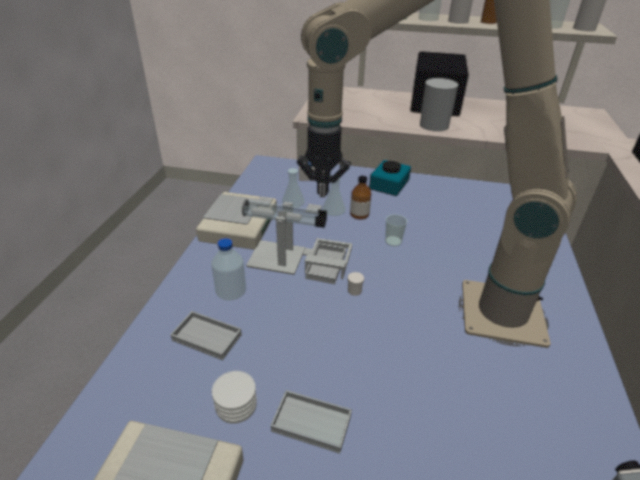

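Side view: the tray is in the dock at (328,262), under the bridge, and the jar at (356,283) is untouched. Next I'll go above the front tab.

```bash
python3 -m crank '[[[-0.5,0.2,0,0,0,0],[-0.8,0.3,0,0,0,0],[-0.9,0.3,0,0,0,0],[-0.9,0.3,0,0,0,0],[-0.9,0.3,0,0,0,0],[-0.7,0.3,0,0,0,0],[-0.3,0.1,0,0,0,0],[-0.1,0,0,0,0,0],[0,0,0,0,0,0],[0,0,0,0,0,0]]]'
cat > t.py <<'E'
from h import *
np.set_printoptions(precision=1,suppress=True)
plan([554,-131,200],[3.1416,0,1.56])
s=ctrl.read_state();x,y,z=s['eef_pos']
p=shot('side'); W=cloud(p)
m=np.all((W>[x-20,y-25,z-10])&(W<[x+20,y+30,z+90]),-1)&(p['color'].max(-1)<100);P=W[m]
print(len(P), np.percentile(P,[0,2,10,50,98],axis=0) if len(P) else '')
m=np.all((W>[430,-20,12])&(W<[560,30,28]),-1);P=W[m];print('tray end',np.percentile(P,[2,98],axis=0))
p=shot('top');W=cloud(p)
m=np.all((W>[455,-190,17])&(W<[545,-110,28]),-1);P=W[m];print('tray far',len(P)); print(np.percentile(P,[2,50,98],axis=0) if len(P) else '')
E
python3 t.py
```

```text
clock: 17.78
eef_pos: [537.8, -114.8, 260.2]
tool_rot: [-3.102, -0.0, 1.573]
force: [-0.3, -0.1, 1.2]
width: -0.0
at [ 537.8 -114.8  260.2] [-3.1 -0.   1.6] F [-0.3 -0.1  1.2] w 0 t 17.7833 
shift [-0.5  0.6  2. ] turn [-0.4 -0.   0.1]
192 [[ 519.1 -125.9  299.3]
 [ 522.6 -122.1  301.5]
 [ 528.1 -113.9  307.6]
 [ 539.9 -104.6  327.8]
 [ 555.1  -98.4  349.9]]
tray end [[462.5 -16.5  12.7]
 [550.   -1.3  25.6]]
tray far 144
[[ 455.3 -188.    17.1]
 [ 484.9 -154.7   21.3]
 [ 543.9 -115.3   27.6]]
```

```bash
python3 -m crank '[[[-0.25,0.3,0.3,-0.4,0,0.1],[-0.2,0.2,0.8,0,0,0],[0,0,0.8,0,0,0],[0,0,0.7,0,0,0],[0,0,0.4,0,0,0],[0,0,0.1,0,0,0],[0,0,0,0,0,0]]]'
python3 t.py
```

```text
clock: 18.47
eef_pos: [555.6, -117.2, 168.4]
tool_rot: [3.128, -0.001, 1.579]
force: [0.0, -0.4, 0.0]
width: 0.1
at [ 555.6 -117.2  168.4] [ 3.1 -0.   1.6] F [ 0.  -0.4  0. ] w 0 t 18.4667 
shift [-0.5 -0.  -1.1] turn [ 0.1 -0.   0.2]
151 [[ 535.7 -123.6  166.9]
 [ 537.4 -121.2  211.5]
 [ 542.4 -113.5  217.4]
 [ 553.8 -106.2  238.2]
 [ 571.4 -100.6  258.1]]
tray end [[463.3 -15.3  12.3]
 [549.4  -1.2  25. ]]
tray far 129
[[ 455.4 -188.    17.3]
 [ 479.9 -154.9   21.8]
 [ 544.1 -114.5   26.8]]
```

```bash
python3 -m crank '[[[-0.3,0,0.2,0.1,0,0.2],[-0.2,0,0.4,0,0,0],[0,0,0.15,0,0,0],[0,0,0,0,0,0]]]'
cat > b.py <<'E'
from h import *
import sys
np.set_printoptions(precision=1,suppress=True,linewidth=250)
s=ctrl.read_state();print('t',s['clock'],s['eef_pos'],s['tool_rot'].round(3),'F',s['force'])
p=shot('side')
P0=np.array([629.,-80.3,170.]);yaw=-0.011
def tilt(W):  # from tube top/side points
    d=W-P0; a=d[...,0]*np.cos(yaw)+d[...,1]*np.sin(yaw); l=-d[...,0]*np.sin(yaw)+d[...,1]*np.cos(yaw)
    best=None
    for th in np.arange(-.1,.8,.005):
        al=a*np.cos(th)+d[...,2]*np.sin(th); pe=-a*np.sin(th)+d[...,2]*np.cos(th)
        m=(abs(al)<118)&(abs(al)>25)&(abs(l)<28)
        r=np.hypot(l,pe); q=(m&(abs(r-24)<2.5)).sum()
        if best is None or q>best[0]: best=(q,th)
    return best
W=cloud(p);q,th=tilt(W);print('tilt fit',q,round(th,3))
if len(sys.argv)>1: th=float(sys.argv[1])
S=np.arange(-165,131,2.); V=np.arange(35,-36,-1.)
ex=np.array([np.cos(yaw)*np.cos(th),np.sin(yaw)*np.cos(th),np.sin(th)]); ez=np.array([-np.cos(yaw)*np.sin(th),-np.sin(yaw)*np.sin(th),np.cos(th)])
X=P0+S[None,:,None]*ex+V[:,None,None]*ez
c=X@np.array(p['R']).T+np.array(p['t']);k=c@np.array(p['camera_matrix']).T;uv=(k[...,:2]/k[...,2:]).astype(np.float32)
im=cv2.remap(p['color'],uv[...,0],uv[...,1],cv2.INTER_LINEAR)
cv2.imwrite('pics/strip.png',cv2.resize(im,None,fx=5,fy=5,interpolation=cv2.INTER_CUBIC)[:,:,::-1])
row=im[36:48].astype(float).mean((0,2))   # v -1..-12
print('s:bright',' '.join(f'{int(a)}:{int(b)}' for a,b in zip(S[::2],row[::2]) if a<70))
E
python3 b.py
```

```text
clock: 18.9
eef_pos: [559.4, -134.3, 148.4]
tool_rot: [3.131, 0.001, 1.555]
force: [0.2, 0.7, 0.3]
width: 0.0
t 18.9 [ 559.4 -134.3  148.4] [3.1 0.  1.6] F [0.2 0.7 0.3]
tilt fit 513 -0.01
s:bright -165:141 -161:141 -157:142 -153:141 -149:141 -145:142 -141:142 -137:141 -133:141 -129:137 -125:119 -121:75 -117:36 -113:27 -109:28 -105:26 -101:25 -97:27 -93:48 -89:92 -85:124 -81:133 -77:133 -73:133 -69:133 -65:133 -61:133 -57:132 -53:129 -49:126 -45:128 -41:133 -37:135 -33:135 -29:134 -25:134 -21:134 -17:134 -13:133 -9:128 -5:114 -1:106 3:108 7:113 11:112 15:111 19:118 23:127 27:127 31:121 35:122 39:128 43:131 47:133 51:132 55:132 59:132 63:133 67:133
```

View pics/strip.png

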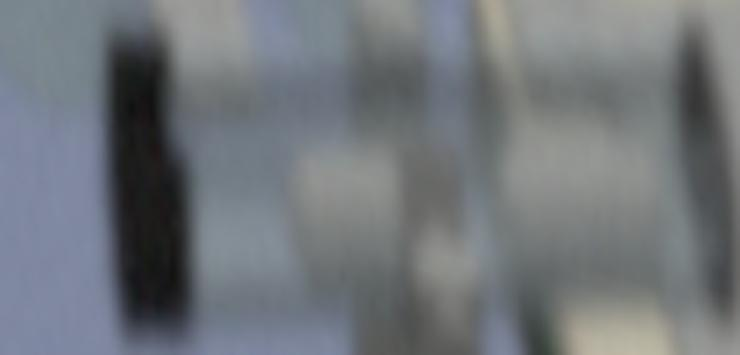

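```bash
cat >> b.py <<'E'
f=im[36:48].astype(float).mean(0); print('B-R ',' '.join(f'{int(a)}:{int(b)}' for a,b in zip(S[::2],(f[:,2]-f[:,0])[::2]) if a<40))
E
sed -i 's/^print(.s:bright.*$//' b.py
python3 -m crank '[[[0.05,-0.12,0.2,0,0,0],[0.03,-0.05,0.15,0,0,0],[0,0,0,0,0,0]]]'; python3 -m crank '[[[0,0,0.08,0,0,0],[0,0,0.08,0,0,0],[0,0,0,0,0,0]]]'; python3 b.py
```

```text
clock: 19.2
eef_pos: [553.9, -131.8, 137.2]
tool_rot: [3.131, 0.001, 1.554]
force: [0.8, -0.2, -0.5]
width: -0.1
clock: 19.45
eef_pos: [553.9, -131.4, 132.4]
tool_rot: [3.131, 0.001, 1.555]
force: [-0.2, 0.3, 0.9]
width: 0.0
t 19.45 [ 553.9 -131.4  132.4] [3.1 0.  1.6] F [-0.2  0.3  0.9]
tilt fit 526 0.015
B-R  -165:32 -161:33 -157:32 -153:32 -149:32 -145:33 -141:32 -137:33 -133:32 -129:31 -125:27 -121:16 -117:4 -113:0 -109:0 -105:1 -101:0 -97:0 -93:3 -89:11 -85:15 -81:17 -77:17 -73:18 -69:17 -65:17 -61:16 -57:17 -53:14 -49:8 -45:2 -41:1 -37:0 -33:1 -29:0 -25:0 -21:1 -17:0 -13:1 -9:0 -5:0 -1:-1 3:-1 7:-1 11:-1 15:0 19:7 23:13 27:13 31:7 35:3 39:1
```

```bash
python3 -m crank '[[[0,0,0.1,0,0,0],[0,0,0.08,0,0,0],[0,0,0.08,0,0,0],[0,0,0,0,0,0]]]'; python3 b.py
```

```text
clock: 19.83
eef_pos: [554.4, -131.4, 126.2]
tool_rot: [3.129, 0.002, 1.555]
force: [-0.9, -0.2, 0.3]
width: 0.1
t 19.8333 [ 554.4 -131.4  126.2] [3.1 0.  1.6] F [-0.9 -0.2  0.3]
tilt fit 518 0.105
B-R  -165:32 -161:32 -157:32 -153:33 -149:32 -145:32 -141:32 -137:31 -133:32 -129:32 -125:29 -121:19 -117:6 -113:0 -109:-1 -105:0 -101:-1 -97:0 -93:7 -89:13 -85:16 -81:17 -77:16 -73:16 -69:17 -65:17 -61:17 -57:16 -53:14 -49:8 -45:3 -41:1 -37:0 -33:1 -29:0 -25:1 -21:1 -17:0 -13:0 -9:0 -5:0 -1:0 3:-1 7:0 11:0 15:2 19:10 23:14 27:11 31:7 35:3 39:1
```

```bash
cat >> b.py <<'E'
g=f[:,2]-f[:,0]; inn=[a for a,b in zip(S,g) if -86<a<0 and b<8]; n=min(inn) if inn else None
print('nose',n); 
# front: outermost s beyond the rim that is not bench-blue
o=[a for a,b in zip(S,g) if a<-118 and b<20]; print('front edge',min(o) if o else None)
sys.exit(0 if n is not None and n>-55 else 1)
E
sed -i "s/^f=im.*$/f=im[36:48].astype(float).mean(0)/" b.py
M='true'
python3 -m crank '[[[0,0,0.06,0,0,0],[0,0,0,0,0,0],[0,0,0,0,0,0]]]' && python3 b.py && python3 -m crank '[[[0,0,0.06,0,0,0],[0,0,0,0,0,0],[0,0,0,0,0,0]]]' && python3 b.py && python3 -m crank '[[[0,0,0.06,0,0,0],[0,0,0,0,0,0],[0,0,0,0,0,0]]]' && python3 b.py
```

```text
clock: 20.13
eef_pos: [554.9, -131.3, 124.7]
tool_rot: [3.128, 0.002, 1.555]
force: [0.5, 0.6, 1.4]
width: -0.1
t 20.1333 [ 554.9 -131.3  124.7] [3.1 0.  1.6] F [0.5 0.6 1.4]
tilt fit 494 0.125
nose -47.0
front edge -119.0
clock: 20.43
eef_pos: [555.1, -131.4, 123.2]
tool_rot: [3.128, 0.002, 1.555]
force: [-1.0, -0.5, 1.2]
width: 0.2
t 20.4333 [ 555.1 -131.4  123.2] [3.1 0.  1.6] F [-1.  -0.5  1.2]
tilt fit 504 0.15
nose -49.0
front edge -119.0
clock: 20.73
eef_pos: [555.4, -131.3, 121.6]
tool_rot: [3.127, 0.003, 1.555]
force: [-0.8, -0.4, 2.0]
width: -0.2
t 20.7333 [ 555.4 -131.3  121.6] [3.1 0.  1.6] F [-0.8 -0.4  2. ]
tilt fit 507 0.18
nose -55.0
front edge -119.0
```

```bash
python3 -m crank '[[[0,0,0,0,0,0],[0,0,0,0,0,0]]]' >/dev/null; python3 b.py;  python3 -m crank '[[[0,0,0,0,0,0],[0,0,0,0,0,0],[0,0,0,0,0,0]]]' >/dev/null; python3 b.py; cp pics/strip.png pics/s2.png
```

```text
t 20.95 [ 555.4 -131.4  121.6] [3.1 0.  1.6] F [-0.2 -0.5  3.2]
tilt fit 523 0.19
nose -75.0
front edge -119.0
t 21.25 [ 555.4 -131.4  121.6] [3.1 0.  1.6] F [-0.9 -1.   1.9]
tilt fit 517 0.17
nose -85.0
front edge -123.0
```

View pics/s2.png

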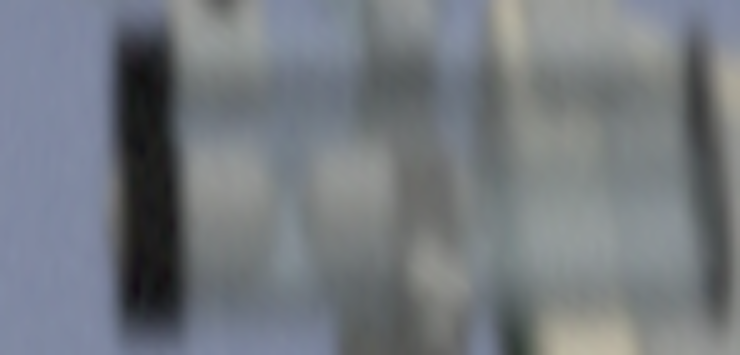

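The strip shows the front bar spanning the ring. Its tail is at s≈-53 mm, which puts the tip about 3 mm outside the rim, with a light sliver visible at px 112. I'll check that it's at rest and measure it more exactly.

```bash
cat >> h.py <<'E'
E
sed -i 's/^sys.exit.*$//' b.py; cat >> b.py <<'E'
print('gap profile',' '.join(f'{int(a)}:{int(b)}' for a,b in zip(S,g) if -72<a<-30))
print('rim profile',' '.join(f'{int(a)}:{int(b)}/{int(c)}' for a,b,c in zip(S,g,f.mean(1)) if -147<a<-110))
E
python3 -m crank '[[[0,0,0,0,0,0],[0,0,0,0,0,0],[0,0,0,0,0,0],[0,0,0,0,0,0],[0,0,0,0,0,0],[0,0,0,0,0,0]]]' >/dev/null; python3 b.py; python3 -m crank '[[[0,0,0,0,0,0],[0,0,0,0,0,0],[0,0,0,0,0,0],[0,0,0,0,0,0],[0,0,0,0,0,0],[0,0,0,0,0,0]]]' >/dev/null; python3 b.py
```

```text
t 21.8 [ 555.4 -131.4  121.6] [3.1 0.  1.6] F [-0.4 -0.4  1.8]
tilt fit 498 0.155
nose -85.0
front edge -143.0
gap profile -71:3 -69:3 -67:2 -65:1 -63:1 -61:1 -59:1 -57:1 -55:1 -53:1 -51:0 -49:0 -47:0 -45:0 -43:0 -41:1 -39:1 -37:0 -35:0 -33:0 -31:1
rim profile -145:23/137 -143:14/135 -141:5/137 -139:-2/142 -137:-7/149 -135:-10/157 -133:-11/163 -131:-11/166 -129:-12/169 -127:-12/168 -125:-12/166 -123:-11/160 -121:-10/146 -119:-9/124 -117:-6/96 -115:-4/65 -113:-3/41 -111:-1/29
t 22.35 [ 555.4 -131.4  121.6] [3.1 0.  1.6] F [ 0.  -0.   2.1]
tilt fit 494 0.16
nose -85.0
front edge -143.0
gap profile -71:5 -69:3 -67:1 -65:0 -63:0 -61:0 -59:0 -57:1 -55:1 -53:0 -51:0 -49:0 -47:1 -45:1 -43:1 -41:0 -39:0 -37:0 -35:0 -33:0 -31:0
rim profile -145:23/137 -143:14/136 -141:4/136 -139:-3/141 -137:-8/148 -135:-9/155 -133:-11/159 -131:-11/163 -129:-10/165 -127:-11/165 -125:-11/163 -123:-11/157 -121:-11/144 -119:-9/123 -117:-6/93 -115:-3/64 -113:-2/40 -111:-2/27
```

```bash
python3 -m crank '[[[0,0,-0.1,0,0,0],[0,0,-0.2,0,0,0],[0,0,-0.6,0,0,0],[0,0,-1,0,0,0],[0,0,-1,0,0,0],[-0.5,0,-1,0,0,0],[-1,0,-0.5,0,0,0],[-1,0,0,0,0,0],[-1,0,0,0,0,0],[-1,0,0,0,0,0],[-1,0,0,0,0,0],[-0.5,0,0,0,0,0]]]'
cat > n.py <<'E'
from h import *
np.set_printoptions(precision=1,suppress=True,linewidth=200)
s=ctrl.read_state();print('t',s['clock'],s['eef_pos'],'F',s['force'])
def box(W,im):
    return None
out=[]
for c in ('top','side'):
    p=shot(c,'m_'+c);W=cloud(p);im=p['color'].astype(int)
    reg=np.all((W>[440,-130,100])&(W<[760,-35,260]),-1)
    dark=reg&(im.max(-1)<70)&(W[...,0]<570)
    print(c,'ring',dark.sum(),np.percentile(W[dark],[1,50,99],axis=0).tolist() if dark.sum() else '')
    br=reg&(W[...,0]<530)&(im.min(-1)>125)&(im[...,0]>=im[...,2])
    print(c,'bar ',br.sum(),np.percentile(W[br],[0,5,50,95],axis=0).tolist() if br.sum() else '')
    u,v=proj(p,[505,-80,150]); cc=im[int(v)-30:int(v)+30,int(u)-40:int(u)+40].astype(np.uint8)
    out.append(cv2.resize(cc,(400,300),interpolation=cv2.INTER_CUBIC)); print('crop origin',int(u)-40,int(v)-30)
cv2.imwrite('pics/m.png',np.hstack(out)[:,:,::-1])
E
python3 n.py; python3 b.py
```

```text
clock: 23.4
eef_pos: [553.1, -310.6, 264.9]
tool_rot: [3.124, 0.0, 1.571]
force: [-0.1, -0.5, 0.5]
width: -0.2
t 23.4 [ 553.1 -310.6  264.9] F [-0.1 -0.5  0.5]
top ring 102 [[510.57597511180114, -103.27667583281497, 140.84250802531022], [521.2201900280011, -79.8442021846372, 166.7327138054287], [533.487020554544, -57.613579623778534, 175.70320647311618]]
top bar  144 [[490.99603022548393, -90.61982501449418, 137.44999218564703], [492.8699062066848, -88.48097192264846, 144.80545790567754], [510.6582457574791, -80.5592887730723, 151.49329216123613], [527.941746763852, -72.07502741380524, 157.96767380203335]]
crop origin 306 230
side ring 123 [[511.82490179262163, -100.834043340196, 139.29160195041464], [523.3618716586031, -60.293848904593986, 156.33912673602455], [535.8553699780326, -49.43705073430671, 168.45475217849594]]
side bar  29 [[491.15371595950614, -83.66984495474235, 142.0946451653447], [492.66276340394177, -82.13338285726898, 142.7073796242591], [501.8814276540168, -75.23019235692209, 148.81232129773323], [509.9475214820849, -68.32055867804716, 151.0579291110054]]
crop origin 286 194
t 23.5 [ 552.9 -310.3  264.4] [ 3.1 -0.   1.6] F [-0.6 -0.4 -0.6]
tilt fit 515 0.18
nose -85.0
front edge -143.0
gap profile -71:4 -69:3 -67:2 -65:1 -63:1 -61:0 -59:0 -57:0 -55:0 -53:0 -51:0 -49:0 -47:0 -45:1 -43:1 -41:1 -39:1 -37:0 -35:0 -33:0 -31:0
rim profile -145:23/133 -143:14/129 -141:3/128 -139:-3/132 -137:-7/137 -135:-9/143 -133:-10/147 -131:-10/150 -129:-12/151 -127:-11/151 -125:-11/150 -123:-10/146 -121:-10/134 -119:-9/114 -117:-6/86 -115:-4/60 -113:-1/40 -111:0/27
```

View pics/m.png

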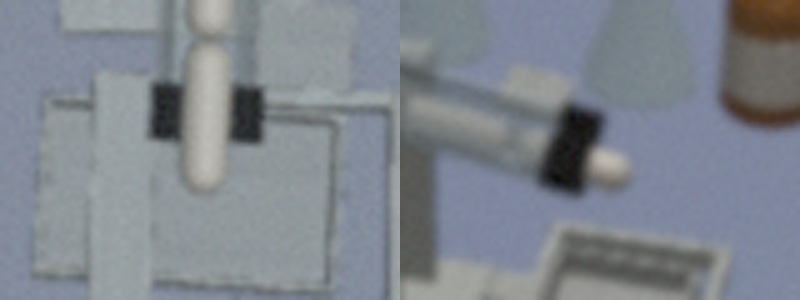

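```bash
cat > r.py <<'E'
from h import *
from scipy.ndimage import map_coordinates as mc
np.set_printoptions(precision=2,suppress=True)
yaw=-0.011
def ax(th):
    return (np.array([np.cos(yaw)*np.cos(th),np.sin(yaw)*np.cos(th),np.sin(th)]),np.array([-np.sin(yaw),np.cos(yaw),0]),np.array([-np.cos(yaw)*np.sin(th),-np.sin(yaw)*np.sin(th),np.cos(th)]))
from PIL import Image if False else None
E
cat > r.py <<'E'
from h import *
yaw=-0.011
def ax(th):
    c,s=np.cos,np.sin
    return np.array([c(yaw)*c(th),s(yaw)*c(th),s(th)]),np.array([-s(yaw),c(yaw),0]),np.array([-c(yaw)*s(th),-s(yaw)*s(th),c(th)])
def render(p,px,th,out,py=-80.3,F=8):
    "supersampled masks of ring (dark) and bar"
    ex,ey,ez=ax(th);P=np.array([px,py,170.]);mk=[]
    ph=np.linspace(0,2*np.pi,120)
    slot=abs(np.sin(ph))*24  # slot along the top
    def hull(X):
        q=np.array([proj(p,x) for x in X]); return cv2.convexHull((q*F*16).round().astype(np.int32))
    ring=[P+s*ex+24*(np.cos(f)*ey+np.sin(f)*ez) for s in(-120,-94) for f in ph]
    c0=P-7*ez
    bar=[c0+s*ex+11*(np.cos(b)*(np.cos(f)*ey+np.sin(f)*ez)+np.sin(b)*ex*sg) for sg,s in((-1,-120-out+11),(1,-120-out+59)) for b in np.linspace(0,np.pi/2,8) for f in ph[::4]]
    for X in (ring,bar):
        m=np.zeros((480*F,640*F),np.uint8); cv2.fillConvexPoly(m,hull(X),255,shift=4); mk.append(cv2.resize(m,(640,480),interpolation=cv2.INTER_AREA)/255.)
    return mk
from scipy.optimize import minimize
for c in ('side','top'):
    p=shot(c); im=cv2.GaussianBlur(p['color'],(0,0),.1).astype(float); g=im.mean(-1); k=im[...,2]-im[...,0]
    e=ax(.17)[0]
    # nose: sample B-R (side) along projected bar axis beyond rim ; rim: darkness along line 13 mm off axis (side: above axis; top: lateral)
    def prof(ch,off,s):
        P=np.array([630,-80.3,170.])+off[0]*ax(.17)[1]+off[1]*ax(.17)[2]
        q=np.array([proj(p,P+a*e) for a in s]).astype(np.float32)
        return cv2.remap(ch.astype(np.float32),q[:,:1],q[:,1:],cv2.INTER_LINEAR)[:,0]
    s=np.arange(-165,-85,.5)
    def edge(y,fr,lo,hi): # half-level crossing moving to +s
        h=(lo+hi)/2; i=np.argmax((y-h)*np.sign(lo-hi)<0); return s[i]
    def meas(mkr,mkb):
        return
    lines={'side':[((0,20),'rim'),((0,-22),'rim'),((0,-7),'nose')],'top':[((20,5),'rim'),((-20,5),'rim'),((0,-7),'nose')]}[c]
    M={o:render(p,630,.17,o) for o in (18,20,22,24,26)}
    for off,kind in lines:
        ch=g if kind=='rim' else (k if c=='side' else g)
        y=prof(ch,off,s); y=cv2.GaussianBlur(y[:,None],(1,5),0)[:,0]
        if kind=='rim':
            r=prof(M[20][0],off,s); print(c,off,'rim meas',edge(y,0,np.median(y[:15]),y[-80:].min()),'model',edge(r,0,0,1))
        else:
            inner=np.median(y[(s>-132)&(s<-126)]); print(c,'nose meas',edge(y,0,np.median(y[:15]),inner),'levels',np.median(y[:15]).round(),inner.round(),'model',{o:float(edge(prof(M[o][1],off,s),0,0,1)) for o in M})
E
python3 r.py
```

```text
side (0, 20) rim meas -120.5 model -120.0
side (0, -22) rim meas -119.5 model -119.0
side nose meas -143.5 levels 33.0 -11.0 model {18: -136.5, 20: -138.0, 22: -140.0, 24: -142.5, 26: -144.0}
top (20, 5) rim meas -119.5 model -119.5
top (-20, 5) rim meas -120.0 model -119.0
top nose meas -138.0 levels 149.0 178.0 model {18: -136.5, 20: -138.5, 22: -140.5, 24: -142.5, 26: -144.5}
```

```bash
cat >> r.py <<'E'
    s=np.arange(-165,-30,1.)
    for nm,ch in (('g',g),('R',im[...,0]),('k',k)):
        print(c,nm,' '.join(f'{int(a)}:{int(b)}' for a,b in zip(s,prof(ch,(0,-7),s)) if a<-116 and a>-156),'| tail',' '.join(f'{int(a)}:{int(b)}' for a,b in zip(s,prof(ch,(0,-7),s)) if -84<a<-48 and nm=='g'))
    for o in (18,22,26): print('model',o,' '.join(f'{int(a)}:{b:.1f}' for a,b in zip(s,prof(M[o][1],(0,-7),s)) if a<-116 and a>-156 and 0.02<b<.98))
E
python3 r.py | grep -v meas
```

```text
side g -155:139 -154:138 -153:139 -152:140 -151:140 -150:139 -149:138 -148:137 -147:135 -146:132 -145:130 -144:129 -143:128 -142:128 -141:131 -140:134 -139:137 -138:140 -137:144 -136:146 -135:149 -134:151 -133:154 -132:155 -131:156 -130:157 -129:157 -128:157 -127:156 -126:155 -125:153 -124:150 -123:144 -122:137 -121:128 -120:116 -119:104 -118:90 -117:75 | tail -83:131 -82:131 -81:130 -80:129 -79:127 -78:124 -77:121 -76:120 -75:119 -74:118 -73:118 -72:118 -71:119 -70:121 -69:123 -68:125 -67:127 -66:128 -65:130 -64:130 -63:130 -62:131 -61:131 -60:132 -59:132 -58:133 -57:132 -56:132 -55:133 -54:133 -53:134 -52:133 -51:133 -50:132 -49:133
side R -155:125 -154:124 -153:125 -152:126 -151:127 -150:126 -149:125 -148:124 -147:124 -146:123 -145:124 -144:125 -143:126 -142:128 -141:132 -140:137 -139:142 -138:145 -137:148 -136:151 -135:154 -134:156 -133:159 -132:160 -131:161 -130:163 -129:163 -128:162 -127:161 -126:160 -125:158 -124:155 -123:149 -122:142 -121:133 -120:120 -119:108 -118:93 -117:77 | tail 
side k -155:33 -154:33 -153:33 -152:32 -151:32 -150:32 -149:31 -148:30 -147:26 -146:21 -145:1
[... 1194 characters left out ...]
 -141:144 -140:152 -139:159 -138:165 -137:170 -136:173 -135:175 -134:177 -133:178 -132:178 -131:178 -130:179 -129:180 -128:181 -127:180 -126:178 -125:178 -124:179 -123:180 -122:180 -121:181 -120:181 -119:182 -118:181 -117:180 | tail 
top k -155:11 -154:11 -153:11 -152:11 -151:10 -150:11 -149:11 -148:11 -147:11 -146:10 -145:7 -144:4 -143:1 -142:-2 -141:-4 -140:-5 -139:-5 -138:-5 -137:-5 -136:-5 -135:-5 -134:-6 -133:-6 -132:-6 -131:-5 -130:-5 -129:-6 -128:-6 -127:-6 -126:-5 -125:-5 -124:-6 -123:-6 -122:-5 -121:-5 -120:-5 -119:-5 -118:-5 -117:-6 | tail 
model 18 -139:0.1 -138:0.3 -137:0.5 -136:0.7 -135:0.9
model 22 -143:0.1 -142:0.2 -141:0.5 -140:0.8
model 26 -147:0.0 -146:0.1 -145:0.5 -144:0.9
```

```bash
cat > q.py <<'E'
src=open('r.py').read().split('for c in (')[0]; exec(src)
def cross(x,y,h):
    sg=np.sign(y-h); i=np.where(sg[1:]!=sg[:-1])[0]
    return [round(float(x[j]+(h-y[j])/(y[j+1]-y[j])*(x[j+1]-x[j])),2) for j in i]
ex,ey,ez=ax(.175);P=np.array([630,-80.3,170.])
for c in ('side','top'):
    ims=[];
    for _ in range(4): p=ctrl.get_image(c); ims.append(p['color'].astype(float))
    im=np.mean(ims,0);k=im[...,2]-im[...,0];g=im.mean(-1); mr,mb=render(p,630,.175,24)
    def pr(ch,X):
        q=np.array([proj(p,x) for x in X]).astype(np.float32)
        return cv2.remap(ch.astype(np.float32),q[:,:1],q[:,1:],cv2.INTER_CUBIC)[:,0]
    t=np.arange(-22,22,.5); w=ez if c=='side' else ey; b=P-7*ez
    for s in (-126,-130,-134):
        X=[b+s*ex+a*w for a in t]; y=pr(k,X); m=pr(mb,X); bg1,bg2=y[:8].mean(),y[-8:].mean(); mn=np.sort(y)[:20].mean()
        print(c,'bar width s',s,cross(t,y,((bg1+bg2)/2+mn)/2),'model',cross(t,m,.5),'bg',bg1.round(),bg2.round(),mn.round())
    s=np.arange(-160,-80,.5)
    for off in ([(0,20),(0,15),(0,-20)] if c=='side' else [(19,8),(-19,8)]):
        X=[P+off[0]*ey+off[1]*ez+a*ex for a in s]; y=pr(g,X); m=pr(mr,X); lo=y.min(); print(c,'ring',off,cross(s,y,(lo+140)/2),'model',cross(s,m,.5))
    X=[b+a*ex for a in s]; y=pr(k,X); h=(np.median(y[:15])+np.median(y[(s>-135)&(s<-127)]))/2
    print(c,'nose',cross(s,y,h),'model24',cross(s,pr(mb,X),.5))
E
python3 q.py
```

```text
side bar width s -126 [-12.05, 14.23] model [-12.47, 14.67] bg 31.0 28.0 -12.0
side bar width s -130 [-12.15, 13.8] model [-12.93, 14.89] bg 32.0 31.0 -13.0
side bar width s -134 [-12.45, 13.83] model [-12.41, 14.16] bg 32.0 31.0 -12.0
side ring (0, 20) [-120.79, -96.32] model [-120.27, -91.48]
side ring (0, 15) [-120.85, -96.25] model [-120.46, -91.47]
side ring (0, -20) [-120.22, -91.9] model [-119.07, -89.91]
side nose [-143.79] model24 [-142.69]
top bar width s -126 [-12.25, 8.84] model [-10.16, 12.03] bg 12.0 10.0 -6.0
top bar width s -130 [-12.06, 8.39] model [-10.21, 12.12] bg 11.0 11.0 -6.0
top bar width s -134 [-12.04, 8.47] model [-9.79, 11.83] bg 11.0 9.0 -6.0
top ring (19, 8) [-119.59, -94.25] model [-119.59, -92.65]
top ring (-19, 8) [-119.99, -94.8] model [-119.26, -92.5]
top nose [-143.71] model24 [-142.91]
```

```bash
python3 - <<'E'
from h import *
np.set_printoptions(precision=1,suppress=True)
p=shot('top','end');W=cloud(p)
for u in (313,373): print(deproj(p,u,272,24))
print(deproj(p,345,230+105/5,24)[0],deproj(p,345,230+285/5,24)[0])
print('jar',rect(W,[360,-30,30],[430,60,70])[1])
m=np.all((W>[430,-20,15])&(W<[560,30,28]),-1);print(m.sum(),cv2.minAreaRect(W[m][:,:2].astype(np.float32)))
s=ctrl.read_state();print(s['clock'],s['force'],s['qd'])
E
python3 q.py | grep nose
```

```text
[491.3  -6.9  24. ]
[ 494.7 -154.9   24. ]
545.4377102040472 456.0910051406938
jar ((401.4836730957031, 8.331502914428711), (43.2234992980957, 43.13142013549805), 1.6235778331756592)
67 ((506.4732360839844, -11.549724578857422), (89.92095947265625, 14.751022338867188), 1.111244797706604)
24.2 [ 0.3  0.1 -0.7] [ 0.  0.  0. -0.  0.  0. -0.]
side nose [-143.7] model24 [-142.69]
top nose [-143.74] model24 [-142.91]
```

```bash
python3 -c "
from h import *
print(ctrl.finish_job())"
```

```text
the job is handed in; nothing more can be done
None
```

I handed the job in at about 24 s on the robot's clock. The tray is docked and the front bar is peeping out. The one thing I can't vouch for is how far the bar sticks out, because it is close to the 25 mm limit.

- **Tray:** I pushed it along the bench with two fingers and nudged it about 9 mm sideways before the bridge. The last check put its centre at about (501, -81), within 2 mm of my estimate of the dock's centre, square to the lane and not lifted.
- **Tube:** I pressed the front tab down in small steps to about 0.17–0.18 rad, where both bars slid forward. Then I took the arm away. The tube held its tilt, and the rear bar is wholly inside, touching the front one.
- **Bar overhang:** My measurements disagree. Both cameras compared with a model gave about 24 to 25 mm, the contact notch between the bars gave about 23 mm, and a depth reading gave about 21 to 22 mm. My best estimate is 24 ± 1 mm, more than the roughly 20 mm you asked for. The bar did not move between 21.8 s and hand-in. I did not try to pull it back, because re-tilting could have dropped it.
- **Surroundings:** The jar had not moved by the last check. I did not re-measure the other bystanders. The robot was clear of everything and at rest.
- **Fingertip height:** The real fingertips were about 40 mm above the reported tool height, by the depth images. As a result my first push passed over the tray without touching it; I corrected for this afterwards.

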